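Hang the room-key saddle over the empty bay of the key bar

TASK

First clear the tall chrome padlock off the key shelf: stand it upright and gently on the middle of the black glass coaster. Then slide the blue key saddle, which lies on its side, off the shelf's bar-side edge so that it drapes over the bar in the empty bay, the one above the blue marker plate, and hangs freely there, no longer swinging, with one leg on each side of the bar and the key face outward. Leave the green saddle, the token box and the beech rack where they are.

Things in the scene. Friction and masses are not known exactly. Their poses are not given: they have to be found in the camera images.
- shelf: Fixed beech key shelf. Origin: counter level under the centre of the board. Board 270 mm (x) by 380 mm (y), flat top 100 mm above the origin, no rim; its bar-side edge is at x = 135 mm. Beyond that edge runs a hanging bar (see bar_mid) on three 12 mm posts that rise from the counter to the bar at y = -160, 0 and 160 mm: two bays, each 148 mm clear, centres at y = -80 and 80 mm.
- bar_mid (a point): Middle of the steel bar's axis, above the centre post, axes as the shelf's: x = 180 mm and z = 127 mm in the shelf's frame. The bar is 24 mm in diameter and 340 mm long, along y. The free gap between shelf edge and bar is 33 mm; the bar's top is 39 mm above the shelf's top.
- blue_saddle: Blue rigid plastic U with a brass key on its upper face, 120 (x) by 100 (y) by 50 mm (z), lying on its side on the shelf, 165 g. Two 5 mm legs, one on the shelf, one 45-50 mm above it, joined by the fold at -x; the mouth, 40 mm high, opens to +x. Origin: centre of this envelope, z up. Mass centre 8 mm towards the fold. Too big to grasp from above; pushed off the edge it tips over the bar.
- blue_saddle_fold (a point): Middle of the inner face of the blue saddle's fold (55 mm from the saddle's origin along -x); it rests on the bar when the saddle hangs, mouth down. The fold is a flat wall 5 mm thick, 100 mm wide and 50 mm high.
- green_saddle: An identical saddle in green, hanging over the bar in the other bay, fold up (its x axis points down). Leave it alone.
- marker: Fixed blue marker plate, 60 x 90 x 5 mm, lying on the counter straight below the bar at about the centre of the empty bay. Origin: centre of its underside.
- padlock: Tall chrome padlock standing upright on the shelf, near the bar-side edge: body 54 mm (x) by 28 mm (y) by 54 mm (z), shackle above it to 96 mm (two 9 mm rods in the x-z plane). Origin: centre of the underside, z up. About 360 g. Grip the body across its 28 mm (along y), the shackle between the fingers.
- coaster: Round black glass coaster on the counter beside the shelf, 100 mm diameter, 6 mm thick, loose. Origin: centre of its underside.
- token_box: Clear polycarbonate box of tokens, 112 x 82 x 65 mm, loose on the counter on the other side of the shelf. Origin: centre of the underside. Leave it alone.
- beech_rack: Slotted beech rack, 60 (x) by 130 (y) by 42 mm, with an upright blue fob and brass key reaching 85 mm, loose on the counter. Origin: centre of the underside. Leave it alone.
- blue_saddle_key (a point): Middle of the blue saddle's key face, the outer face of the upper leg (25 mm from the saddle's origin along z).

How it is judged:
By the outcome, as a careful person would: the job done as asked, in the order asked, and still so for the second after the job is handed in, with the robot touching nothing.
It also fails if it takes over 72 s, if anything falls off the work surface, if the arm or the gripper's body presses on something with over 40 N, if the wrist force passes 120 N, or if a joint passes its speed limit or range.

ROBOT

A 7-joint arm with a two-finger parallel gripper is mounted at the origin on the work surface. World frame = base frame: x ahead of the robot, y to its left, z up, the work surface at z = 0. Lengths are in mm, angles in rad, forces in N, time in s.
With the tool pointing down it reaches from about 400 to 875 mm from the base axis. Payload 4.4 kg.
Tool frame: the origin (TCP) lies midway between the tips of the shut fingers; the grasp point (between the pads) lies 19 mm behind it; z points along the fingers, y is the line along which they close (so a half turn about z gives the same grasp; the last joint's range is limited). The gripper opens to 85 mm and grips with 20 to 120 N. Pads are 22 mm wide; open, the fingers measure 114 mm over their backs; the gripper's body (76 mm by 85 mm) begins 54 mm behind the grasp point. The pads swing forward as they close: fully open they stand 13 mm farther back than shut.
Start: joints at [-1.273, 0.628, 0.038, 1.517, -0.027, 0.996, -0.02], TCP at [231.266, 607.482, 231.313] pointing down, gripper open.
Joint ranges: [-3.06, 3.06], [-0.37, 2.12], [-1.25, 1.32], [0.18, 2.47], [-1.1, 4.24], [0.23, 1.98], [-2.94, 2.94]. Speed limits (rad/s): [2.57, 2.57, 3.14, 3.14, 3.14, 3.14, 3.14].

INTERFACE

Orientations are given as [roll, pitch, yaw] about the fixed x, y, z axes, in that order (R = Rz(yaw) Ry(pitch) Rx(roll)).
In Python, from cell import ctrl gives the robot as it stands.
- The arm moves only by the shell command python3 -m crank 'ROWS' [OPENING]. ROWS is JSON, a list that holds one entry, the list of rows, each a list of 4 numbers: the shift along the tool's x, y, z normalised to -1 to 1, where 1 is 2.5 cm, then the turn about the tool's z normalised to -1 to 1, where 1 is 0.08 rad. In form: [[[dx, dy, dz, turn], ...]]. A call has 1 to 12 rows; each row shifts and turns the commanded pose from where the row before left it, along the tool's axes as they then stand; what a row does not reach is not made up. A row lasts 1/12 s, in which the tool goes at most 41.7 mm and 7.16 degrees, less where a joint would pass 70% of its speed; a pose out of reach is approached as far as the arm can. A call with a number of a shift or a turn outside -1 to 1 is refused whole. A call with a gripper value outside its range is refused whole. OPENING is the closure, from -1 (fully open) to 1 (shut), set as the call begins (- or left out, the last holds). The fingers move at their own pace and stop on an object; the grip force is fixed at half the most. Time passes only in rows, so rows that do not move let the fingers close. It gives the time, the measured TCP pose, the force, the opening and the grip force at its end, in the units of the state.
- ctrl.read_state(): the state, without advancing time (a new reading comes with each control period).
- ctrl.get_image(name): name is "side" or "top" or "wrist"; returns a dict with "img" (384x512x3 uint8, red, green, blue), "intrinsics" (3x3 intrinsics, pixels), "extrinsics" (4x4, takes a point from camera to world coordinates). Camera axes: x right, y up, looking along -z (the intrinsics and any distortion apply to the point x, -y, -z); pixel columns grow to the right and rows downward; lengths in mm; the calibration is good to about 2 mm. A picture is of the moment at which its call begins. There is no depth.
- ctrl.finish_job(): hands the job in; it is judged then, once.
Trained networks look in the newest picture that a camera, given by its name, has taken for a name from the list of things; names that differ only in an ending like _2 or _b are one class to them, and where a whole thing is asked for, a point or a joint stands for the part that bears it (a point fixed in the world has none). Each returns a list of dicts, best first, with "confidence" (0 to 1); they miss things now and then, are a little off and sometimes report something else, mostly with a low value. They report only what shows in the picture. A call takes as long as a camera call.
- ctrl.find_in(camera, target): "position" ([row, column] in pixels, amid what is visible of it).
- ctrl.trace(camera, target): "mask" (384x512 bool, what is visible of it) and "position" ([row, column] in pixels, amid what is visible of it).
- ctrl.place_of(camera, target): "position" ([row, column] in pixels: a listed point, or the origin of a listed thing).
The state is a dict: "clock": time; "qpos": joint angles; "qd": joint speeds; "tau": joint torques, N m; "eef_pos": TCP position; "tool_rot": TCP orientation; "force": force on the tool from outside, world axes, zero at the start; "torque": the same for the moment, N m; "width": finger opening in mm; "gripper_force": force on a finger pad.
Only numpy, scipy, OpenCV 4.12 (cv2) and the standard library are available. Lean on these libraries where they do the work, as an engineer would, in place of code of your own. Each camera call takes 0.05 s, during which the arm holds its last target. There are 200 camera calls.

## Working session

There is one attempt and no reset: what is moved stays moved. The work goes in short steps, Python scripts to look and compute and a shell command to move; the robot and the scene stay as the last step left them, time stands still between calls to the robot, and variables do not carry over. Pictures are saved under pics/ and viewed, at most 10 in all, crops included, and the job is handed in when it is done.

```bash
mkdir -p pics; ls
cat > h.py <<'E'
import numpy as np, cv2
from cell import ctrl
from scipy.spatial.transform import Rotation as Ro
def ray(im,rc):
    K=np.array(im["intrinsics"]);T=np.array(im["extrinsics"])
    p=np.linalg.solve(K,[rc[1],rc[0],1.0]); d=T[:3,:3]@np.array([p[0],-p[1],-p[2]])
    return T[:3,3],d/np.linalg.norm(d)
def atz(im,rc,z):
    o,d=ray(im,rc); return o+d*(z-o[2])/d[2]
def proj(im,P):
    K=np.array(im["intrinsics"]);T=np.array(im["extrinsics"])
    c=T[:3,:3].T@(np.array(P,float)-T[:3,3]); u=K@np.array([c[0],-c[1],-c[2]]); return u[1]/u[2],u[0]/u[2]
def tri(r):
    A=sum(np.eye(3)-np.outer(d,d) for o,d in r); b=sum((np.eye(3)-np.outer(d,d))@o for o,d in r)
    x=np.linalg.solve(A,b); return x,[np.linalg.norm(np.cross(d,x-o)) for o,d in r]
def save(im,n): cv2.imwrite("pics/"+n,im["img"][:,:,::-1])
E
python3 - <<'E'
from h import *
np.set_printoptions(precision=1,suppress=True)
s=ctrl.read_state(); print(s)
I={c:ctrl.get_image(c) for c in("top","side")}
print({k:v for k,v in I["top"].items() if k!="img"},I["side"]["extrinsics"])
for c in I: save(I[c],c+"0.png")
for t in "shelf bar_mid blue_saddle blue_saddle_fold blue_saddle_key green_saddle marker padlock coaster token_box beech_rack".split():
    R=[]
    for c in I:
        L=ctrl.place_of(c,t)
        print(t,c,[(np.array(a["position"]).round(1),round(a["confidence"],2)) for a in L[:2]],end=" ")
        if L:R.append(ray(I[c],L[0]["position"]))
    print(); 
    if len(R)==2: x,e=tri(R);print("   ",x,np.array(e))
E
```

```text
pics
{'clock': 0.0, 'qpos': array([-1.3,  0.6,  0. ,  1.5, -0. ,  1. , -0. ]), 'qd': array([ 0.,  0., -0.,  0.,  0.,  0.,  0.]), 'tau': array([ -0. , -56.3,   1.2, -19.3,   0. ,   0. ,  -0. ]), 'eef_pos': array([231. , 606.9, 230.4]), 'tool_rot': array([-3.1,  0. ,  2.8]), 'force': array([1. , 0.7, 0.7]), 'torque': array([-0., -0.,  0.]), 'gripper_force': 0.0, 'width': 85.69989001076358}
{'intrinsics': array([[376. ,   0. , 249.6],
       [  0. , 376. , 187.8],
       [  0. ,   0. ,   1. ]]), 'extrinsics': array([[   0.1,    1. ,   -0.2,  328.3],
       [  -1. ,    0.1,   -0. ,   26.4],
       [   0. ,    0.2,    1. , 1133.9],
       [   0. ,    0. ,    0. ,    1. ]])} [[   1.     0.2   -0.3  296.6]
 [  -0.3    0.5   -0.8 -748.4]
 [   0.     0.8    0.6  668.2]
 [   0.     0.     0.     1. ]]
shelf top [(array([202.8, 269.6]), 0.82), (array([144.3, 171.1]), 0.38)] shelf side [(array([247.1, 246.3]), 0.58)] 
    [516.2 -25.7  -1.6] [1.1 1.1]
bar_mid top [(array([134.2, 272.9]), 0.71)] bar_mid side [(array([186.6, 323.5]), 0.79)] 
    [694.6 -16.5 122.1] [1.1 1.1]
blue_saddle top [(arra
[... 514 characters left out ...]
6. , 246.8]), 0.71)] marker side [(array([351.2, 301. ]), 0.65), (array([213.3, 304.3]), 0.64)] 
    [ 806.2   76.6 -586.5] [70.5 70.5]
padlock top [(array([162.5, 261.8]), 0.72)] padlock side [(array([197.4, 283.7]), 0.61)] 
    [614.7   9.   92.5] [1.8 1.8]
coaster top [(array([208.2, 362.8]), 0.7)] coaster side [(array([352.5, 302.5]), 0.57)] 
    [ 528.  -313.3   -7.2] [4. 4.]
token_box top [(array([202.3, 174.7]), 0.8)] token_box side [(array([181.2, 212.1]), 0.83)] 
    [499.8 263.5  -3.7] [3.4 3.4]
beech_rack top [(array([143.3, 178. ]), 0.97), (array([206.3, 360. ]), 0.68)] beech_rack side [(array([164.2, 273.3]), 0.7), (array([211.2, 303.1]), 0.6)] 
    [681.3 270.9  16.2] [2.6 2.6]
```

View pics/top0.png

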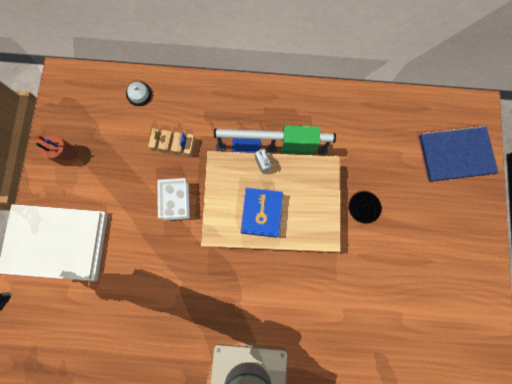

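View pics/side0.png

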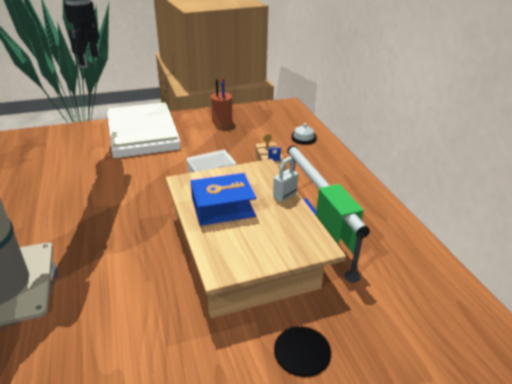

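Run:
```python
from h import *
np.set_printoptions(precision=1,suppress=True)
im=ctrl.get_image("top"); 
def rect(mask,z):
    m=mask.astype(np.uint8); m=cv2.morphologyEx(m,cv2.MORPH_OPEN,np.ones((3,3)))
    c=max(cv2.findContours(m,cv2.RETR_EXTERNAL,cv2.CHAIN_APPROX_NONE)[0],key=cv2.contourArea)[:,0]
    P=np.array([atz(im,(q[1],q[0]),z)[:2] for q in c],np.float32)
    r=cv2.minAreaRect(P); return r,cv2.boxPoints(r)
for t,z in(("shelf",100),("blue_saddle",150),("green_saddle",150),("coaster",6),("token_box",65),("beech_rack",42),("marker",5),("padlock",154)):
    L=ctrl.trace("top",t)
    if L:
        r,b=rect(L[0]["mask"],z); print(t,round(L[0]["confidence"],2),np.array(r[0]),np.array(r[1]),round(r[2],1));
        if z in(100,150): print(b)
h=cv2.cvtColor(im["img"],cv2.COLOR_RGB2HSV)
m=(h[...,0]>105)&(h[...,0]<130)&(h[...,1]>150); m[:180]=0;m[:,:220]=0;m[:,310:]=0
r,b=rect(m,150);print("hsv",r);print(b)
h2=ctrl.find_in("top","bar_mid");print(h2[:1])
# marker blue + bar ends
m=(h[...,0]>105)&(h[...,0]<130)&(h[...,1]>150); m[160:]=0;m[:,:220]=0;m[:,310:]=0
r,b=rect(m,5);print("marker",r);print(b)
c=im["img"][115:180,200:350]; cv2.imwrite("pics/c1.png",cv2.resize(c,None,fx=5,fy=5,interpolation=cv2.INTER_CUBIC)[:,:,::-1])
```

```text
shelf 0.56 [543.9 -24.2] [338.3 378.3] 2.0
[[ 368.4  159. ]
 [ 381.3 -219.1]
 [ 719.4 -207.5]
 [ 706.5  170.6]]
blue_saddle 0.91 [466.8   1.4] [100.  123.3] 88.2
[[403.6 -46.6]
 [526.9 -50.5]
 [530.1  49.5]
 [406.8  53.4]]
green_saddle 0.59 [673.7 -92. ] [ 83.4 100.9] 1.8
[[ 630.4  -42.9]
 [ 633.6 -143.7]
 [ 717.  -141.1]
 [ 713.8  -40.2]]
coaster 0.7 [ 527.9 -314.8] [95.1 98.3] 4.5
token_box 0.56 [497.5 256.4] [119.   90.4] 8.3
beech_rack 0.93 [671.9 285.8] [139.8  68.4] 84.7
marker 0.97 [695.1  62.4] [42.6 84.9] 4.6
padlock 0.61 [606.3   8.7] [64.7 32.9] 25.4
hsv ((466.0583801269531, 0.33587646484375), (96.5770034790039, 118.75911712646484), 88.00163269042969)
[[405.  -45.9]
 [523.7 -50. ]
 [527.1  46.5]
 [408.4  50.7]]
[{'position': [190.2, 279.3], 'confidence': 0.64}]
marker ((693.5481567382812, 60.68260192871094), (39.326622009277344, 81.7989501953125), 4.568865776062012)
[[670.7  99.9]
 [677.2  18.3]
 [716.4  21.5]
 [709.9 103. ]]
```

View pics/c1.png

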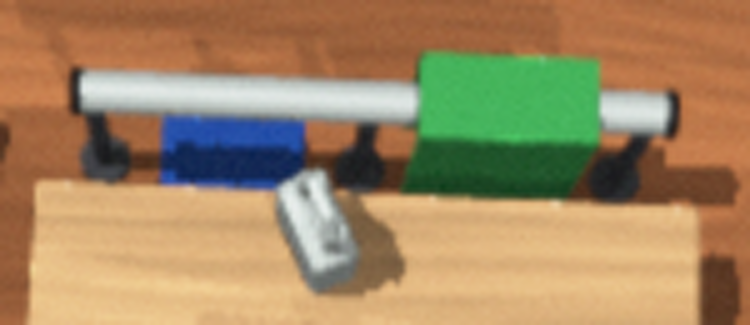

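```bash
cat >> h.py <<'E'
def go(target,dyaw=0):
    s=ctrl.read_state(); R=Ro.from_euler("xyz",s["tool_rot"]); d=R.inv().apply(np.array(target)-s["eef_pos"])
    n=int(np.ceil(max(abs(d).max()/25,abs(dyaw)/.08)))or 1
    print("pos",s["eef_pos"].round(1),"rot",s["tool_rot"].round(3),"units",(d/25).round(2),"turn",round(dyaw/.08,2),"n",n,"row",(d/25/n).round(3),round(dyaw/.08/n,3))
E
python3 - <<'E'
from h import *
np.set_printoptions(precision=1,suppress=True)
im=ctrl.get_image("top")
w=lambda x,y,z:atz(im,(115+y/5,200+x/5),z)
a,b=w(72,90,127),w(675,112,127); print("bar",a,b,(a+b)/2,np.linalg.norm(a-b),np.degrees(np.arctan2(-(a-b)[0],(a-b)[1])))
c,d=w(37,182,100),w(697,207,100); m=(c+d)/2; u=(c-d)/np.linalg.norm(c-d); print("edge",c,d,m,np.linalg.norm(c-d),np.degrees(np.arctan2(-u[0],u[1])))
X=np.array([u[1],-u[0]]); print("shelf origin",m[:2]-135*X,"bar_mid",m[:2]+45*X)
go([590,10,330],0)
E
```

```text
bar [682.1 148.5 127. ] [ 696.2 -190.8  127. ] [689.2 -21.2 127. ] 339.55111559688606 2.3769373037143127
edge [634.9 166.3 100. ] [ 650.1 -211.   100. ] [642.5 -22.4 100. ] 377.6872127148848 2.3009046519527594
shelf origin [507.6 -27.8] bar_mid [687.4 -20.6]
pos [231.3 607.5 231.3] rot [-3.1 -0.   2.8] units [-21.9 -17.2  -4. ] turn 0.0 n 22 row [-1.  -0.8 -0.2] 0.0
```

```bash
python3 -m crank '[[[-1,-0.78,-0.18,0],[-1,-0.78,-0.18,0],[-1,-0.78,-0.18,0],[-1,-0.78,-0.18,0],[-1,-0.78,-0.18,0],[-1,-0.78,-0.18,0],[-1,-0.78,-0.18,0],[-1,-0.78,-0.18,0],[-1,-0.78,-0.18,0],[-1,-0.78,-0.18,0],[-1,-0.78,-0.18,0]]]' && python3 -m crank '[[[-1,-0.78,-0.18,0],[-1,-0.78,-0.18,0],[-1,-0.78,-0.18,0],[-1,-0.78,-0.18,0],[-1,-0.78,-0.18,0],[-1,-0.78,-0.18,0],[-1,-0.78,-0.18,0],[-1,-0.78,-0.18,0],[-1,-0.78,-0.18,0],[-1,-0.78,-0.18,0],[0,0,0,0]]]'
python3 - <<'E'
from h import *
im=ctrl.get_image("wrist");save(im,"w1.png");print(np.array(im["extrinsics"]).round(2).tolist())
for f in (ctrl.find_in,ctrl.place_of):
    L=f("wrist","padlock");print([(np.round(a["position"],1).tolist(),round(a["confidence"],2)) for a in L])
s=ctrl.read_state();print(s["eef_pos"].round(1),s["tool_rot"].round(3),s["qpos"].round(2),s["clock"])
E
```

```text
clock: 2.67
eef_pos: [412.6, 307.8, 281.3]
tool_rot: [3.141, 0.0, 2.778]
force: [0.8, 0.2, -0.5]
width: 85.6
gripper_force: 0.0
clock: 3.58
eef_pos: [579.4, 29.9, 326.8]
tool_rot: [-3.138, 0.006, 2.768]
force: [0.5, -0.8, 0.4]
width: 85.3
gripper_force: 0.0
[[0.37, -0.88, -0.3, 503.34], [0.93, 0.34, 0.12, 60.93], [-0.0, -0.33, 0.95, 469.18], [0.0, 0.0, 0.0, 1.0]]
[([198.3, 249.2], 0.55)]
[([186.7, 249.5], 0.64)]
[575.9  38.3 325.6] [ 3.141e+00 -1.000e-03  2.777e+00] [-0.21  0.43  0.15  1.6  -0.07  1.11  1.16] 3.7333
```

View pics/w1.png

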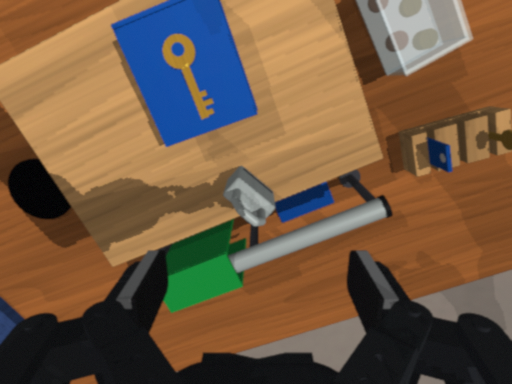

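```bash
cat > fit.py <<'E'
from h import *
from scipy.optimize import minimize
def pts(p,box):
    x,y,t=p; R=np.array([[np.cos(t),-np.sin(t)],[np.sin(t),np.cos(t)]])
    return [np.c_[(R@np.array(q)[:,:2].T).T+[x,y],np.array(q)[:,2]] for q in box]
def bx(a,b,c0,c1): return [(sx*a,sy*b,z) for sx in(-1,1) for sy in(-1,1) for z in(c0,c1)]
def fit(views,box,p0,sig=1.5):
    S=4
    M=[(im,cv2.GaussianBlur(cv2.resize(m.astype(np.float32),None,fx=S,fy=S),(0,0),sig*S)) for im,m in views]
    def cost(p):
        c=0
        for im,m in M:
            r=np.zeros(m.shape,np.uint8)
            for q in pts(p,box):
                uv=np.array([proj(im,P)[::-1] for P in q])*S
                cv2.fillConvexPoly(r,cv2.convexHull((uv*16).round().astype(np.int32)),1,shift=4)
            r=cv2.GaussianBlur(r.astype(np.float32),(0,0),sig*S); c+=1-np.minimum(r,m).sum()/np.maximum(r,m).sum()
        return c
    s=np.array([8,8,.2]); best=min((minimize(cost,p0+np.array([0,0,d]),method="Nelder-Mead",options=dict(initial_simplex=[p0+np.array([0,0,d])]+[p0+np.array([0,0,d])+s*np.eye(3)[i] for i in range(3)],xatol=.1,fatol=1e-4)) for d in(-.3,.2)),key=lambda r:r.fun)
    return best.x,best.fun
E
python3 - <<'E'
from fit import *
pad=[bx(27,14,100,154),bx(20,4.5,150,196)]
V=[]
for c in("wrist","top","side"):
    im=ctrl.get_image(c); L=ctrl.trace(c,"padlock")
    print(c,[(round(a["confidence"],2),np.round(a["position"]).tolist(),int(a["mask"].sum())) for a in L])
    if L: V.append((im,L[0]["mask"]))
for v in V: print(fit([v],pad,np.array([609,8,.4])))
print(fit(V,pad,np.array([609,8,.4])))
E
```

```text
wrist [(0.82, [201.0, 242.0], 1984)]
top []
side [(0.63, [184.0, 285.0], 715)]
(array([6.15267911e+02, 7.27627734e+00, 4.11465457e-01]), np.float64(0.12001168727874756))
(array([615.81689084,   8.77332119,   0.65320326]), np.float64(0.16358131170272827))
(array([614.81757188,   7.87997729,   0.62184128]), np.float64(0.31477153301239014))
```

Run:
```python
from h import *
go([615,7.5,232],.775)
```

```text
pos [575.8  39.1 325.8] rot [ 3.141 -0.     2.78 ] units [-1.91 -0.63  3.75] turn 9.69 n 10 row [-0.191 -0.063  0.375] 0.969
```

```bash
python3 -m crank '[[[-0.64,-0.21,0.25,0],[-0.64,-0.21,0.5,0],[-0.64,-0.21,0.5,0],[0,0,0.5,-0.97],[0,0,0.5,-0.97],[0,0,0.5,-0.97],[0,0,0.5,-0.97],[0,0,0.5,-0.97],[0,0,0,-0.97],[0,0,0,-0.97],[0,0,0,-0.97],[0,0,0,-0.97]]]' && python3 -m crank '[[[0,0,0,-0.97],[0,0,0,0],[0,0,0,0]]]'
python3 - <<'E'
from fit import *
pad=[bx(27,14,100,154),bx(20,4.5,150,196)]
V=[]
for c in("wrist","top"):
    im=ctrl.get_image(c); L=ctrl.trace(c,"padlock")
    print(c,[(round(a["confidence"],2),np.round(a["position"]).tolist(),int(a["mask"].sum())) for a in L])
    if L: V.append((im,L[0]["mask"]))
    if c=="wrist": save(im,"w2.png")
print(fit(V[:1],pad,np.array([615,8,.45])))
go([615,7.5,232])
E
```

```text
clock: 5.03
eef_pos: [615.3, 6.8, 231.9]
tool_rot: [3.141, -0.0, -2.802]
force: [-0.4, 0.0, 0.4]
width: 85.2
gripper_force: 0.0
clock: 5.28
eef_pos: [615.3, 6.5, 232.1]
tool_rot: [3.141, 0.0, -2.731]
force: [-0.2, -0.2, 0.3]
width: 85.4
gripper_force: 0.0
wrist [(0.8, [189.0, 257.0], 3075)]
top []
(array([6.14158868e+02, 6.84073743e+00, 4.75111840e-01]), np.float64(0.09311717748641968))
pos [615.4   6.3 232. ] rot [-3.141 -0.    -2.73 ] units [-0.    0.05  0.  ] turn 0.0 n 1 row [-0.003  0.05   0.002] 0.0
```

View pics/w2.png

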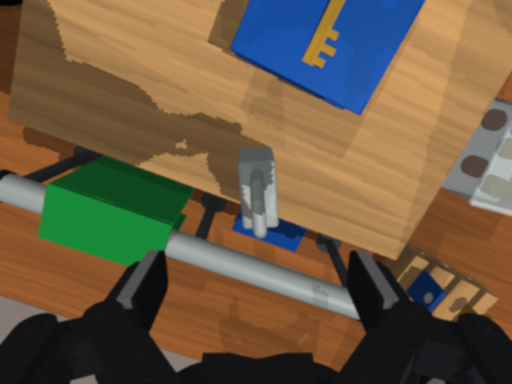

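```bash
python3 -m crank '[[[0,0,0.6,-0.5],[0,0,0.6,0],[0,0,0.6,0],[0,0,0.6,0],[0,0,0.6,0],[0,0,0.6,0],[0,0,0.4,0],[0,0,0.16,0],[0,0,0,0]]]' && python3 -m crank '[[[0,0,0,0],[0,0,0,0],[0,0,0,0],[0,0,0,0],[0,0,0,0],[0,0,0,0]]]' 1
```

```text
clock: 6.23
eef_pos: [614.9, 6.2, 127.2]
tool_rot: [3.141, -0.002, -2.69]
force: [0.3, -0.2, 0.0]
width: 85.3
gripper_force: 0.0
clock: 6.73
eef_pos: [615.8, 6.4, 128.8]
tool_rot: [-3.141, 0.001, -2.689]
force: [-1.1, 0.8, 5.5]
width: 26.8
gripper_force: 59.1
```

```bash
python3 -m crank '[[[0,0,-0.3,0],[0,0,-0.6,0],[0,0,-0.8,0],[0,0,-0.8,0],[0,0,-0.8,0],[0,0,-0.5,0],[0,0,0,0]]]'
python3 - <<'E'
from fit import *
for c in("top","side"):
    im=ctrl.get_image(c); L=ctrl.trace(c,"coaster")
    for a in L[:2]:
        cs=max(cv2.findContours(a["mask"].astype(np.uint8),0,1)[0],key=len)[:,0]
        P=np.array([atz(im,(q[1],q[0]),6)[:2] for q in cs],np.float32)
        print(c,round(a["confidence"],2),cv2.fitEllipse(P),P.mean(0))
s=ctrl.read_state();print(s["force"],s["width"])
go([528,-314.5,225])
E
```

```text
clock: 7.32
eef_pos: [617.0, 6.1, 225.9]
tool_rot: [-3.139, 0.004, -2.69]
force: [-0.5, 0.2, -2.5]
width: 26.4
gripper_force: 59.4
top 0.75 ((527.9403686523438, -313.4183349609375), (95.55559539794922, 96.21800231933594), 48.49040603637695) [ 527.7437 -313.3736]
side 0.87 ((529.8782958984375, -315.2880859375), (99.4694595336914, 102.07617950439453), 150.2484130859375) [ 529.6579  -316.74228]
[ 1.49118820e-02 -9.88427259e-04 -4.35348773e+00] 26.90873781074603
pos [614.3   6.  221.6] rot [ 3.140e+00 -3.000e-03 -2.689e+00] units [  8.71 -10.02  -0.12] turn 0.0 n 11 row [ 0.792 -0.911 -0.011] 0.0
```

```bash
python3 -m crank '[[[0.4,-0.45,0,0],[0.8,-0.91,0,0],[0.8,-0.91,0,0],[0.8,-0.91,0,0],[0.8,-0.91,0,0],[0.8,-0.91,0,0],[0.8,-0.91,0,0],[0.8,-0.91,0,0],[0.8,-0.91,0,0],[0.8,-0.91,0,0],[0.8,-0.91,0,0],[0.25,-0.45,0,0]]]' && python3 -m crank '[[[0,0,0.5,0],[0,0,1,0],[0,0,1,0],[0,0,1,0],[0,0,1,0],[0,0,0.8,0],[0,0,0.6,0],[0,0,0.3,0],[0,0,0,0],[0,0,0,0]]]'
python3 - <<'E'
from h import *
go([529,-314.5,33])
E
```

```text
clock: 8.52
eef_pos: [525.8, -319.7, 221.8]
tool_rot: [-3.141, -0.005, -2.696]
force: [-0.5, 0.0, -3.4]
width: 26.7
gripper_force: 59.5
clock: 9.35
eef_pos: [529.9, -313.3, 67.8]
tool_rot: [3.141, -0.001, -2.69]
force: [-0.6, -0.1, -2.5]
width: 27.0
gripper_force: 59.4
pos [ 529.9 -313.3   67.8] rot [ 3.141e+00 -1.000e-03 -2.690e+00] units [ 0.05 -0.03  1.39] turn 0.0 n 2 row [ 0.026 -0.013  0.696] 0.0
```

```bash
python3 -m crank '[[[0,0,0.4,0],[0,0,0.4,0],[0,0,0.25,0],[0,0,0.1,0],[0,0,0,0]]]'; python3 -m crank '[[[0,0,0.05,0],[0,0,0.05,0],[0,0,0.05,0],[0,0,0,0]]]'
```

```text
clock: 9.77
eef_pos: [529.5, -312.9, 38.4]
tool_rot: [3.14, -0.001, -2.689]
force: [0.2, -0.1, -2.7]
width: 27.2
gripper_force: 59.5
clock: 10.1
eef_pos: [530.2, -313.2, 35.6]
tool_rot: [-3.142, 0.0, -2.689]
force: [0.3, 0.0, -3.1]
width: 27.1
gripper_force: 59.5
```

```bash
python3 -m crank '[[[0,0,0.04,0],[0,0,0,0]]]';  python3 -m crank '[[[0,0,0.04,0],[0,0,0,0]]]'
```

```text
clock: 10.27
eef_pos: [530.3, -313.3, 34.8]
tool_rot: [-3.141, 0.0, -2.689]
force: [-0.2, -0.1, -1.1]
width: 26.9
gripper_force: 59.5
clock: 10.43
eef_pos: [530.4, -313.3, 34.8]
tool_rot: [-3.141, 0.0, -2.69]
force: [-2.4, 0.6, 5.5]
width: 27.1
gripper_force: 60.4
```

```bash
python3 -m crank '[[[0,0,-0.03,0],[0,0,0,0]]]'; python3 -m crank '[[[0,0,0,0],[0,0,0,0],[0,0,0,0],[0,0,0,0],[0,0,0,0],[0,0,0,0]]]' -1;  python3 -m crank '[[[0,0,-0.3,0],[0,0,-0.6,0],[0,0,-1,0],[0,0,-1,0],[0,0,-1,0],[0,0,-1,0],[0,0,-1,0],[0,0,-1,0],[0,0,-0.5,0],[0,0,0,0]]]'
python3 - <<'E'
from fit import *
pad=[bx(27,14,6,60),bx(20,4.5,56,102)]
for c in("wrist","top","side"):
    im=ctrl.get_image(c); L=ctrl.trace(c,"padlock")
    if L: print(c,round(L[0]["confidence"],2),fit([(im,L[0]["mask"])],pad,np.array([529,-314,.45])))
    L=ctrl.trace(c,"coaster")
    if L:
        cs=cv2.convexHull(max(cv2.findContours(L[0]["mask"].astype(np.uint8),0,1)[0],key=len))[:,0]
        P=np.array([atz(im,(q[1],q[0]),6)[:2] for q in cs],np.float32); print(c,cv2.minEnclosingCircle(P))
    if c=="side": save(im,"s2.png")
sh=np.array([509,-26.5]);t=.039;X=np.array([np.cos(t),np.sin(t)]);Y=np.array([-X[1],X[0]])
im=ctrl.get_image("top");L=ctrl.trace("top","blue_saddle")
print(round(L[0]["confidence"],2),fit([(im,L[0]["mask"])],[bx(60,50,100,150)],np.array([466,0,-.03])))
im=ctrl.get_image("side");L=ctrl.trace("side","blue_saddle")
print(round(L[0]["confidence"],2),fit([(im,L[0]["mask"])],[bx(60,50,100,150)],np.array([466,0,-.03])))
E
```

```text
clock: 10.6
eef_pos: [530.4, -313.3, 34.8]
tool_rot: [-3.141, 0.0, -2.689]
force: [-1.0, 0.4, 2.7]
width: 27.0
gripper_force: 60.4
clock: 11.1
eef_pos: [530.2, -313.2, 34.2]
tool_rot: [-3.142, 0.0, -2.689]
force: [0.0, 1.0, 0.5]
width: 85.4
gripper_force: 0.0
clock: 11.93
eef_pos: [532.0, -314.2, 223.4]
tool_rot: [-3.136, 0.004, -2.69]
force: [0.3, -0.2, -0.3]
width: 85.2
gripper_force: 0.0
wrist 0.76 (array([ 5.29557174e+02, -3.13147359e+02,  4.68204212e-01]), np.float64(0.09077537059783936))
wrist ((530.0196533203125, -315.16290283203125), 50.11420822143555)
top 0.49 (array([ 523.01023528, -308.26439096,    0.58088606]), np.float64(0.29349231719970703))
top ((525.8467407226562, -314.09259033203125), 51.07669448852539)
side 0.75 (array([ 4.23066876e+02, -1.87751860e+02,  7.88155772e-02]), np.float64(0.9107383489608765))
side ((529.3545532226562, -315.8666076660156), 51.89863204956055)
0.65 (array([ 4.67957503e+02,  9.40711551e-03, -3.39378982e-02]), np.float64(0.018883705139160156))
0.95 (array([ 4.70177595e+02,  2.03442511e+00, -6.13976780e-02]), np.float64(0.05019563436508179))
```

View pics/s2.png

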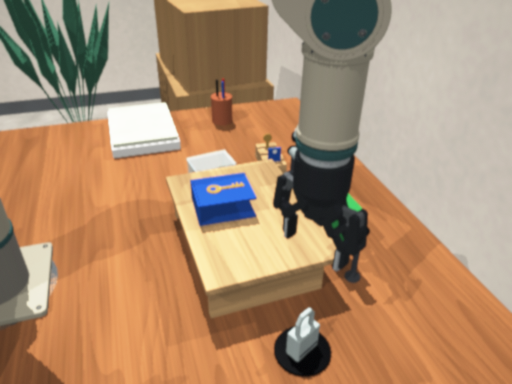

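Run:
```python
from h import *
go([460,-95,180]); print(ctrl.read_state()["qpos"].round(2))
```

```text
pos [ 530.1 -313.2  219. ] rot [ 3.141 -0.    -2.689] units [-1.29  9.07  1.56] turn 0.0 n 10 row [-0.129  0.907  0.156] 0.0
[ 0.54  0.59 -0.08  1.63  0.05  0.92  2.46]
```

```bash
python3 -m crank '[[[-0.12,0.8,0,0],[-0.12,0.92,0,0],[-0.13,0.92,0,0],[-0.13,0.92,0,0],[-0.13,0.92,0,0],[-0.13,0.92,0,0],[-0.13,0.92,0,0],[-0.13,0.92,0,0],[-0.13,0.92,0,0],[-0.13,0.91,0,0]]]' 0; python3 -m crank '[[[0,0,0.15,1],[0,0,0.15,1],[0,0,0.15,1],[0,0,0.15,1],[0,0,0.15,1],[0,0,0.15,1],[0,0,0.15,1],[0,0,0.15,1],[0,0,0.15,1],[0,0,0.15,1],[0,0,0,1],[0,0,0,1]]]';  python3 -m crank '[[[0,0,0,1],[0,0,0,1],[0,0,0,1],[0,0,0,1],[0,0,0,1],[0,0,0,1],[0,0,0,1],[0,0,0,1],[0,0,0,1],[0,0,0,1],[0,0,0,1],[0,0,0,1]]]';  python3 -m crank '[[[0,0,0,0.8],[0,0,0,0]]]'
python3 - <<'E'
from h import *
go([460,-85,106])
E
```

```text
clock: 13.42
eef_pos: [459.5, -94.2, 219.4]
tool_rot: [-3.141, 0.0, -2.689]
force: [1.0, 0.1, 0.2]
width: 42.9
gripper_force: 0.0
clock: 14.42
eef_pos: [459.9, -95.2, 181.7]
tool_rot: [3.142, -0.0, 2.63]
force: [0.0, 0.1, 0.3]
width: 42.6
gripper_force: 0.0
clock: 15.42
eef_pos: [460.1, -95.2, 181.9]
tool_rot: [3.141, -0.0, 1.67]
force: [-0.1, 0.7, -0.3]
width: 42.6
gripper_force: 0.0
clock: 15.58
eef_pos: [460.0, -95.1, 181.8]
tool_rot: [3.141, 0.0, 1.609]
force: [-1.0, -0.5, -0.2]
width: 43.0
gripper_force: 0.0
pos [460.  -95.1 181.8] rot [3.141 0.    1.609] units [0.41 0.01 3.03] turn 0.0 n 4 row [0.101 0.003 0.758] 0.0
```

```bash
python3 -m crank '[[[0,0,0.7,0],[0,0,0.8,0],[0,0,0.8,0],[0,0,0.5,0],[0,0,0.23,0],[0,0,0,0]]]'; python3 -m crank '[[[0.3,0,0,0],[0.4,0,0,0],[0.3,0,0,0],[0.25,0,0,0],[0.25,0,0,0],[0.25,0,0,0]]]'; python3 -m crank '[[[0.25,0,0,0],[0.25,0,0,0],[0.25,0,0,0],[0.25,0,0,0],[0.25,0,0,0],[0.15,0,0,0],[0.1,0,0,0],[0,0,0,0]]]'
python3 - <<'E'
from fit import *
for c in("top","side"):
    im=ctrl.get_image(c);L=ctrl.trace(c,"blue_saddle")
    if L:print(c,round(L[0]["confidence"],2),fit([(im,L[0]["mask"])],[bx(60,50,100,150)],np.array([466,20,.03])))
    if c=="side":save(im,"s3.png")
E
```

```text
clock: 16.08
eef_pos: [459.2, -95.1, 105.1]
tool_rot: [-3.139, -0.001, 1.611]
force: [0.5, -0.6, -0.6]
width: 42.8
gripper_force: 0.0
clock: 16.58
eef_pos: [458.7, -50.9, 106.5]
tool_rot: [3.14, 0.0, 1.61]
force: [0.4, -1.1, -0.2]
width: 42.7
gripper_force: 0.0
clock: 17.25
eef_pos: [456.8, -13.3, 106.1]
tool_rot: [3.142, -0.001, 1.611]
force: [0.6, -0.5, 3.9]
width: 42.4
gripper_force: 0.0
top 0.75 (array([ 5.44648700e+02,  5.98258843e+01, -5.19548261e-02]), np.float64(0.9076199531555176))
side 0.93 (array([4.62794445e+02, 4.83022497e+01, 7.29342719e-03]), np.float64(0.6354926824569702))
```

View pics/s3.png

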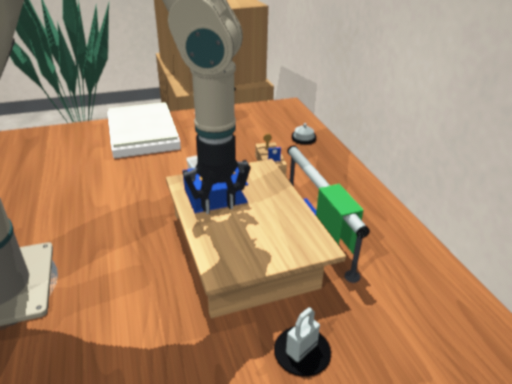

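```bash
python3 -m crank '[[[-0.3,0,0,0],[-0.7,0,-0.3,0],[-0.7,0,-0.8,0],[-0.5,0,-1,0],[-0.5,0,-1,0],[-0.5,0,-1,0],[-0.5,0,-0.5,0],[0,0,0,0]]]'
python3 - <<'E'
from fit import *
for c in("top","side","wrist"):
    im=ctrl.get_image(c);L=ctrl.trace(c,"blue_saddle")
    if L:print(c,round(L[0]["confidence"],2),int(L[0]["mask"].sum()),fit([(im,L[0]["mask"])],[bx(60,50,100,150)],np.array([466,45,.03])))
go([375,45,200])
E
```

```text
clock: 18.12
eef_pos: [461.4, -110.3, 223.5]
tool_rot: [3.137, 0.003, 1.606]
force: [0.6, -0.1, 0.1]
width: 42.9
gripper_force: 0.0
top 0.69 1837 (array([4.62067196e+02, 4.94790891e+01, 5.21806638e-02]), np.float64(0.033085525035858154))
side 0.88 2061 (array([ 4.63815096e+02,  4.86258806e+01, -5.38469889e-02]), np.float64(0.21027135848999023))
wrist 0.58 10163 (array([4.66471322e+02, 4.94186253e+01, 3.97723251e-02]), np.float64(0.008640587329864502))
pos [ 459.4 -105.5  219.8] rot [-3.139e+00 -1.000e-03  1.611e+00] units [ 6.15 -3.13  0.81] turn 0.0 n 7 row [ 0.878 -0.447  0.115] 0.0
```

```bash
python3 -m crank '[[[0.4,-0.2,0,0],[0.8,-0.4,0,0],[0.88,-0.44,0,0],[0.88,-0.44,0,0],[0.88,-0.44,0,0],[0.88,-0.44,0,0],[0.8,-0.4,0,0],[0.55,-0.25,0,0],[0,0,0,0]]]'; python3 -m crank '[[[0,0,0.2,-1],[0,0,0.2,-1],[0,0,0.2,-1],[0,0,0.2,-1],[0,0,0.2,-1],[0,0,0.2,-1],[0,0,0,-1],[0,0,0,-1],[0,0,0,-1],[0,0,0,-1],[0,0,0,-1],[0,0,0,-1]]]';python3 -m crank '[[[0,0,0,-1],[0,0,0,-1],[0,0,0,-1],[0,0,0,-1],[0,0,0,-1],[0,0,0,-1],[0,0,0,-1],[0,0,0,-0.6],[0,0,0,0]]]'
python3 - <<'E'
from h import *
go([385,46.5,107]); print(ctrl.read_state()["qpos"].round(2))
E
```

```text
clock: 19.17
eef_pos: [376.3, 45.6, 220.3]
tool_rot: [-3.138, -0.002, 1.616]
force: [0.3, 0.4, -0.4]
width: 42.8
gripper_force: 0.0
clock: 20.17
eef_pos: [379.0, 42.0, 190.8]
tool_rot: [-3.141, -0.0, 2.574]
force: [-0.3, -0.9, -0.0]
width: 42.5
gripper_force: 0.0
clock: 20.92
eef_pos: [379.0, 42.0, 190.8]
tool_rot: [3.142, -0.001, -3.104]
force: [-0.0, -0.1, 0.5]
width: 42.9
gripper_force: 0.0
pos [379.   42.  190.8] rot [ 3.142e+00 -1.000e-03 -3.104e+00] units [-0.25  0.17  3.35] turn 0.0 n 4 row [-0.062  0.043  0.838] 0.0
[-0.24  0.33  0.07  2.26 -0.04  0.55  1.47]
```

```bash
python3 -m crank '[[[0,0.1,0.8,0],[0,0.1,0.8,0],[0,0,0.8,0],[0,0,0.6,0],[0,0,0.33,0],[0,0,0,0]]]'; python3 -m crank '[[[-0.2,0,0,0],[-0.2,0,0,0],[-0.2,0,0,0],[-0.2,0,0,0],[-0.35,0,0,0],[-0.4,0,0,0],[-0.4,0,0,0],[-0.4,0,0,0],[-0.4,0,0,0],[-0.4,0,0,0],[-0.4,0,0,0],[-0.4,0,0,0]]]';python3 -m crank '[[[-0.4,0,0,0],[-0.4,0,0,0],[-0.4,0,0,0],[-0.4,0,0,0],[-0.4,0,0,0],[-0.3,0,0,0],[-0.2,0,0,0],[-0.1,0,0,0],[0,0,0,0]]]'
python3 - <<'E'
from fit import *
for c in("top","side","wrist"):
    im=ctrl.get_image(c);L=ctrl.trace(c,"blue_saddle")
    if L:print(c,round(L[0]["confidence"],2),int(L[0]["mask"].sum()),fit([(im,L[0]["mask"])],[bx(60,50,100,150)],np.array([620,55,.03])))
    save(im,c+"5.png")
go([560,50,107])
E
```

```text
clock: 21.42
eef_pos: [377.9, 46.9, 106.2]
tool_rot: [-3.141, -0.004, -3.107]
force: [0.5, -0.0, -0.8]
width: 42.7
gripper_force: 0.0
clock: 22.42
eef_pos: [478.6, 50.7, 108.1]
tool_rot: [3.142, 0.0, -3.106]
force: [-0.5, 0.3, 0.3]
width: 42.9
gripper_force: 0.0
clock: 23.17
eef_pos: [543.4, 53.1, 107.9]
tool_rot: [3.142, 0.001, -3.106]
force: [1.4, 1.3, 0.2]
width: 42.7
gripper_force: 0.0
side 0.63 1857 (array([ 6.27338865e+02,  5.56233646e+01, -3.21322273e-01]), np.float64(0.23008334636688232))
wrist 0.78 9973 (array([628.82601312,  63.39050424,   0.7987319 ]), np.float64(0.5565707683563232))
pos [542.5  53.2 107.9] rot [ 3.142  0.    -3.105] units [-0.69 -0.15  0.03] turn 0.0 n 1 row [-0.695 -0.151  0.035] 0.0
```

View pics/wrist5.png

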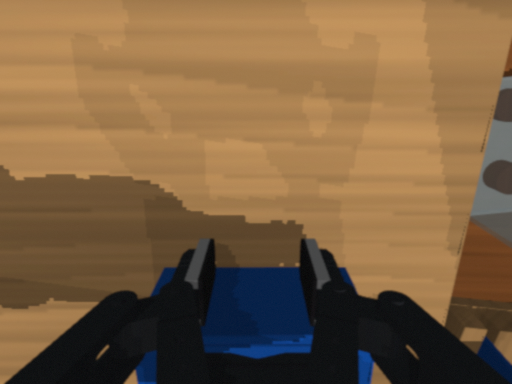

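```bash
python3 -m crank '[[[-0.25,0,0,0],[-0.25,0,0,0],[-0.25,0,0,0],[-0.25,0,0,0],[-0.2,0,0,0],[-0.1,0,0,0],[0,0,0,0]]]'; python3 -m crank '[[[-0.15,0,0,0],[-0.15,0,0,0],[-0.15,0,0,0],[-0.15,0,0,0],[-0.15,0,0,0],[0,0,0,0],[0,0,0,0]]]'
python3 - <<'E'
from h import *
s=ctrl.get_image("side")["img"][120:300,180:400]; w=ctrl.get_image("wrist")["img"]
a=cv2.resize(s,(440,360),interpolation=cv2.INTER_CUBIC); b=cv2.resize(w,(352,264))
o=np.zeros((360,792,3),np.uint8);o[:,:440]=a;o[:264,440:]=b
cv2.imwrite("pics/p6.png",o[:,:,::-1])
E
```

```text
clock: 24.05
eef_pos: [576.2, 54.4, 107.8]
tool_rot: [3.142, 0.001, -3.105]
force: [-0.0, 0.2, -0.4]
width: 43.0
gripper_force: 0.0
clock: 24.63
eef_pos: [594.8, 55.0, 107.9]
tool_rot: [3.142, 0.002, -3.106]
force: [0.5, 0.1, 0.1]
width: 42.9
gripper_force: 0.0
```

View pics/p6.png

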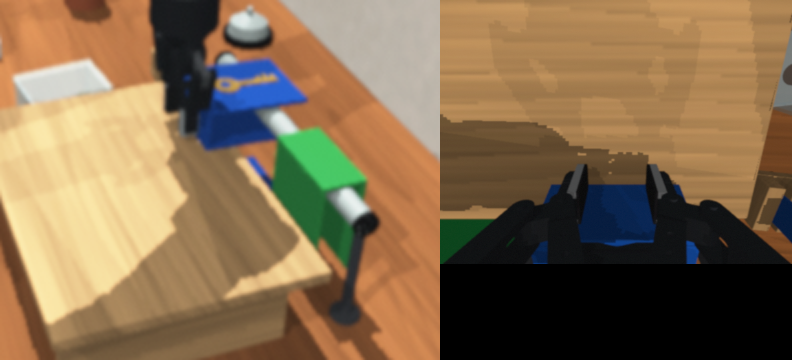

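```bash
python3 -m crank '[[[-0.15,0,0,0],[-0.15,0,0,0],[-0.15,0,0,0],[-0.15,0,0,0],[-0.15,0,0,0],[-0.15,0,0,0],[0,0,0,0]]]'
python3 - <<'E'
from h import *
s=ctrl.get_image("side")["img"][120:300,180:400]; w=ctrl.get_image("wrist")["img"]
a=cv2.resize(s,(440,360),interpolation=cv2.INTER_CUBIC); b=cv2.resize(w,(352,264))
o=np.zeros((360,792,3),np.uint8);o[:,:440]=a;o[:264,440:]=b
cv2.imwrite("pics/p7.png",o[:,:,::-1])
E
```

```text
clock: 25.32
eef_pos: [617.5, 55.8, 107.8]
tool_rot: [3.142, 0.001, -3.105]
force: [0.6, 0.4, -0.2]
width: 42.4
gripper_force: 0.0
```

View pics/p7.png

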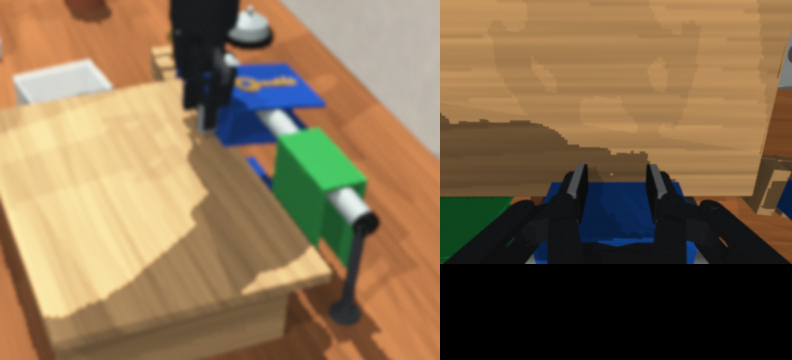

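```bash
cat > meas.py <<'E'
from h import *
np.set_printoptions(suppress=True)
I={c:ctrl.get_image(c) for c in("top","side")}
for t in("blue_saddle_fold","blue_saddle_key","blue_saddle"):
    R=[]
    for c in I:
        L=ctrl.place_of(c,t)
        if L: R.append(ray(I[c],L[0]["position"])); print(t,c,np.round(L[0]["position"],1),round(L[0]["confidence"],2),end=" ")
    if len(R)==2: x,e=tri(R); print(x.round(1),np.round(e,1),end="")
    print()
for c in I:
    h=cv2.cvtColor(I[c]["img"],cv2.COLOR_RGB2HSV); m=((h[...,0]>105)&(h[...,0]<130)&(h[...,1]>130)).astype(np.uint8)
    n,l,s,ce=cv2.connectedComponentsWithStats(m); print(c,[(s[i].tolist(),ce[i].round(0).tolist()) for i in range(1,n) if s[i,4]>60])
s=ctrl.read_state(); print(s["clock"],s["eef_pos"].round(1))
E
python3 -m crank '[[[-0.12,0,0,0],[-0.12,0,0,0],[-0.12,0,0,0],[-0.12,0,0,0],[0,0,0,0],[0,0,0,0]]]'; python3 meas.py
```

```text
clock: 25.92
eef_pos: [628.8, 56.3, 107.9]
tool_rot: [3.142, 0.001, -3.105]
force: [-0.3, 0.5, 1.0]
width: 43.0
gripper_force: 0.0
blue_saddle_fold side [172.2 288.9] 0.6 
blue_saddle_key side [161.2 309.3] 0.8 
blue_saddle side [170.5 310. ] 0.61 
top [([420, 128, 77, 52, 2979], [458.0, 154.0])]
side [([292, 153, 54, 39, 976], [314.0, 172.0])]
26.3167 [628.3  56.2 107.8]
```

```bash
cat > m2.py <<'E'
from h import *
im=ctrl.get_image("side"); r={}
for t in("blue_saddle_fold","blue_saddle_key","blue_saddle"):
    L=ctrl.place_of("side",t)
    if L:
        o,d=ray(im,L[0]["position"]); P=o+d*(58-o[1])/d[1]; print(t,round(L[0]["confidence"],2),P.round(1))
h=cv2.cvtColor(im["img"],cv2.COLOR_RGB2HSV); m=((h[...,0]>105)&(h[...,0]<130)&(h[...,1]>130)).astype(np.uint8)
n,l,s,ce=cv2.connectedComponentsWithStats(m); print([s[i].tolist() for i in range(1,n) if s[i,4]>60])
E
python3 m2.py; python3 -m crank '[[[-0.12,0,0,0],[-0.12,0,0,0],[-0.08,0,0,0],[0,0,0,0],[0,0,0,0]]]'; python3 m2.py
```

```text
blue_saddle_fold 0.55 [644.4  58.  120.4]
blue_saddle_key 0.98 [703.4  58.  142.4]
blue_saddle 0.91 [693.1  58.  118.7]
[[292, 153, 54, 38, 975]]
clock: 26.93
eef_pos: [636.7, 56.5, 107.8]
tool_rot: [3.142, 0.0, -3.105]
force: [-1.1, -0.2, 0.6]
width: 42.9
gripper_force: 0.1
blue_saddle_key 0.88 [702.4  58.  147.4]
blue_saddle 0.81 [706.3  58.  112.3]
[[269, 149, 10, 11, 64], [296, 154, 53, 37, 880]]
```

```bash
python3 -m crank '[[[-0.12,0,0,0],[-0.12,0,0,0],[-0.08,0,0,0],[0,0,0,0],[0,0,0,0]]]'; python3 m2.py; python3 -m crank '[[[-0.12,0,0,0],[-0.12,0,0,0],[-0.08,0,0,0],[0,0,0,0],[0,0,0,0]]]'; python3 m2.py
```

```text
clock: 27.55
eef_pos: [644.6, 56.8, 107.8]
tool_rot: [3.142, 0.0, -3.105]
force: [0.1, 0.0, 0.3]
width: 42.8
gripper_force: 0.3
blue_saddle_fold 0.85 [660.6  58.  120.5]
blue_saddle_key 0.87 [716.   58.  133.2]
blue_saddle 0.66 [711.3  58.  116.4]
[[269, 149, 12, 11, 83], [299, 155, 52, 36, 744]]
clock: 28.17
eef_pos: [651.5, 57.1, 107.4]
tool_rot: [-3.142, -0.002, -3.105]
force: [-3.1, -0.5, 1.0]
width: 42.8
gripper_force: 1.4
blue_saddle_fold 0.55 [670.8  58.  122.9]
blue_saddle_key 0.81 [724.8  58.  127.7]
blue_saddle 0.72 [713.3  58.  109.4]
[[269, 149, 12, 11, 81], [302, 156, 50, 36, 601]]
```

```bash
python3 -m crank '[[[0.08,0,0,0],[0.08,0,0,0],[0.08,0,0,0],[0.08,0,0,0],[0.08,0,0,0],[0.08,0,0,0]]]'; python3 m2.py;python3 -m crank '[[[0.08,0,0,0],[0.08,0,0,0],[0.08,0,0,0],[0.08,0,0,0],[0.08,0,0,0],[0.08,0,0,0],[0.1,0,0,0],[0.1,0,0,0]]]'; python3 m2.py
```

```text
clock: 28.87
eef_pos: [640.6, 56.7, 108.0]
tool_rot: [3.142, 0.001, -3.105]
force: [-0.6, -0.2, 0.1]
width: 43.0
gripper_force: 0.0
blue_saddle_fold 0.86 [673.1  58.  131.8]
blue_saddle_key 0.17 [700.9  58.   87.3]
blue_saddle 0.71 [ 725.6   58.  -581.4]
[[269, 149, 11, 11, 76], [297, 158, 24, 27, 300]]
clock: 29.73
eef_pos: [623.1, 56.0, 107.8]
tool_rot: [3.142, 0.0, -3.105]
force: [0.7, 0.1, 1.0]
width: 42.7
gripper_force: 0.0
blue_saddle_fold 0.82 [676.3  58.  135.3]
blue_saddle_key 0.75 [708.4  58.   91. ]
blue_saddle 0.61 [686.1  58.   90.8]
[[290, 152, 33, 61, 843]]
```

```bash
python3 -m crank '[[[0.5,0,0,0],[1,0,0,0],[1,0,-0.5,0],[1,0,-1,0],[1,0,-1,0],[1,0,-1,0],[1,0,-1,0],[0.5,0,-1,0],[0,0,0,0],[0,0,0,0],[0,0,0,0],[0,0,0,0]]]'; python3 meas.py; python3 -m crank '[[[0,0,0,0],[0,0,0,0],[0,0,0,0],[0,0,0,0],[0,0,0,0],[0,0,0,0],[0,0,0,0],[0,0,0,0],[0,0,0,0],[0,0,0,0],[0,0,0,0],[0,0,0,0]]]'; python3 meas.py
python3 - <<'E'
from fit import *
for c in("top","side"):
    im=ctrl.get_image(c);L=ctrl.trace(c,"blue_saddle")
    for a in L[:2]:
        m=a["mask"]
        if c=="top": m=m.copy(); m[160:]=0
        print(c,round(a["confidence"],2),np.round(a["position"]),int(m.sum()),fit([(im,m)],[bx(25,50,24,144)],np.array([687,56,.03])))
    for t in("green_saddle","token_box","beech_rack","padlock","coaster"):
        L=ctrl.place_of(c,t); print(t,[(np.round(a["position"],1).tolist(),round(a["confidence"],2)) for a in L[:1]])
E
```

```text
clock: 30.93
eef_pos: [448.6, 49.7, 244.5]
tool_rot: [-3.141, -0.001, -3.106]
force: [0.1, 0.1, -0.5]
width: 42.3
gripper_force: 0.0
blue_saddle_fold top [137.  247.2] 0.87 blue_saddle_fold side [167.9 302.3] 0.58 [675.1  55.5 132.3] [0.8 0.8]
blue_saddle_key side [180.4 311.9] 0.78 
blue_saddle top [139.3 246.7] 0.78 blue_saddle side [182.4 305.6] 0.97 [685.5  57.2  88.4] [1.5 1.5]
top [([229, 127, 36, 25, 808], [246.0, 139.0]), ([421, 128, 76, 52, 2951], [458.0, 154.0])]
side [([269, 149, 11, 11, 82], [274.0, 154.0]), ([288, 152, 35, 60, 1002], [303.0, 173.0])]
31.3333 [448.4  49.7 245. ]
clock: 32.33
eef_pos: [448.5, 49.7, 245.3]
tool_rot: [3.142, -0.0, -3.105]
force: [0.1, -0.8, -1.5]
width: 42.9
gripper_force: 0.0
blue_saddle_fold top [135.1 246.7] 0.97 blue_saddle_fold side [164.5 303.5] 0.83 [677.9  57.1 140.1] [0.6 0.6]
blue_saddle_key top [142.1 246.1] 0.7 blue_saddle_key side [184.2 312.4] 0.88 [691.3  55.7  79.6] [12.8 12.8]
blue_saddle top [140.6 246.4] 0.7 blue_saddle side [184.4 305.6] 0.9 [684.9  57.6  82.1] [2.7 2.7]
top [([229, 127, 36, 25, 810], [246.0, 139.0]), ([421, 128, 76, 52, 2947], [458.0, 154.0])]
side [([269, 149, 11, 11, 84], [274.0, 154.0]), ([287, 152, 36, 60, 1002], [303.0, 173.0])]
32.7333 [448.5  49.7 245.3]
top 0.75 [202. 370.] 0 (array([ 6.87e+02,  5.60e+01, -2.70e-01]), np.float64(1.0))
top 0.7 [139. 244.] 789 (array([6.82386611e+02, 5.85577631e+01, 2.21504104e-01]), np.float64(0.25652092695236206))
green_saddle [([140.1, 300.9], 0.85)]
token_box [([199.5, 173.5], 0.67)]
beech_rack [([145.2, 174.7], 0.87)]
padlock [([206.9, 365.9], 0.64)]
coaster [([207.7, 362.4], 0.71)]
side 0.61 [172. 300.] 1202 (array([ 7.04002260e+02,  1.14024455e+02, -9.30198228e-02]), np.float64(0.35787856578826904))
green_saddle [([218.5, 333.7], 0.81)]
token_box [([177.8, 213.3], 0.81)]
beech_rack [([168.7, 269.2], 0.77)]
padlock [([346.1, 300.2], 0.55)]
coaster [([354.2, 300.8], 0.77)]
```

```bash
cat > tilt.py <<'E'
from h import *
from scipy.optimize import minimize
def run(col,y,lo,hi,t0):
    V=[]
    for c in("top","side"):
        im=ctrl.get_image(c); h=cv2.cvtColor(im["img"],cv2.COLOR_RGB2HSV)
        H={"blue":(105,130),"green":(45,75)}; M={k:((h[...,0]>a)&(h[...,0]<b)&(h[...,1]>120)).astype(np.uint8) for k,(a,b) in H.items()}
        u=np.array([proj(im,(687,y,z)) for z in(30,140)]).mean(0)
        m=M[col].copy(); w=np.zeros_like(m); r,q=u.astype(int); w[r-40:r+40,q-35:q+35]=1; m*=w
        m=cv2.morphologyEx(m,cv2.MORPH_CLOSE,np.ones((5,5)))
        V.append((im,m,1-(M["green"] if col=="blue" else M["blue"]*0)))
    ya=.039
    def rend(p,im):
        x,z,t=p; P=[]
        R=Ro.from_euler("z",ya)*Ro.from_euler("y",t)
        for a in(-25,25):
            for b in(-50,50):
                for cc in(-115,5): P.append(R.apply([a,b,cc])+[x,y,z])
        uv=np.array([proj(im,q)[::-1] for q in P]); r=np.zeros(im["img"].shape[:2],np.uint8)
        cv2.fillConvexPoly(r,cv2.convexHull((uv*16).round().astype(np.int32)),1,shift=4); return r
    g=lambda a:cv2.GaussianBlur(a.astype(np.float32),(0,0),1.2)
    def cost(p,sel=(0,1)):
        s=0
        for i in sel:
            im,m,k=V[i]; a,b=g(rend(p,im)*k),g(m*k); s+=1-np.minimum(a,b).sum()/np.maximum(a,b).sum()
        return s
    for sel in((1,),(0,1)):
        best=min((minimize(cost,[687,139,t],args=(sel,),method="Nelder-Mead",options=dict(initial_simplex=[[687,139,t],[677,139,t],[687,131,t],[687,139,t+.1]],xatol=.05)) for t in(-.15,0,.1)),key=lambda r:r.fun)
        print(col,sel,best.x.round(2),"deg",np.degrees(best.x[2]).round(1),round(best.fun,3))
    for t in(-.2,-.1,0,.1): print(t,round(minimize(lambda q:cost([q[0],q[1],t]),[685,139],method="Nelder-Mead").fun,3),end=" ")
    print()
run("blue",57.5,0,0,0); run("green",-96,0,0,0)
E
python3 tilt.py
python3 - <<'E'
from h import *
im=ctrl.get_image("side")
for t in("blue_saddle_key","blue_saddle"):
    L=ctrl.place_of("side",t)
    if L: o,d=ray(im,L[0]["position"]); print(t,(o+d*(57.5-o[1])/d[1]).round(1))
o,d=ray(im,ctrl.place_of("side","green_saddle")[0]["position"]); print("green",(o+d*(-95-o[1])/d[1]).round(1))
E
```

```text
blue (1,) [ 6.7610e+02  1.3569e+02 -4.3000e-01] deg -24.4 0.346
blue (0, 1) [ 6.7616e+02  1.3383e+02 -2.2000e-01] deg -12.8 0.548
-0.2 0.549 -0.1 0.645 0 0.766 0.1 0.865 
green (1,) [ 6.7862e+02  1.5165e+02 -3.6000e-01] deg -20.4 0.321
green (0, 1) [ 6.8904e+02  1.4123e+02 -9.0000e-02] deg -5.3 0.469
-0.2 0.549 -0.1 0.47 0 0.567 0.1 0.67 
blue_saddle_key [700.5  57.5  83.6]
blue_saddle [682.5  57.5  88.4]
green [683.2 -95.   82.6]
```

```bash
python3 -m crank '[[[-0.5,0,0.4,0],[-1,0,0.8,0],[-1,0,0.8,0],[-1,0,0.8,0],[-1,0,0.8,0],[-1,0,0.8,0],[-0.5,0,0.36,0],[0,0,0,0]]]'; python3 -m crank '[[[-0.3,0,0,0],[-0.3,0,0,0],[-0.3,0,0,0],[-0.3,0,0,0],[-0.2,0,0,0],[-0.1,0,0,0],[0,0,0,0]]]'; python3 m2.py; python3 -m crank '[[[-0.08,0,0,0],[-0.08,0,0,0],[-0.08,0,0,0],[-0.08,0,0,0],[0,0,0,0],[0,0,0,0]]]'; python3 m2.py
```

```text
clock: 34.5
eef_pos: [599.8, 55.0, 123.5]
tool_rot: [-3.141, -0.002, -3.106]
force: [0.3, -0.5, -0.1]
width: 43.1
gripper_force: 0.0
clock: 35.08
eef_pos: [636.5, 56.5, 126.6]
tool_rot: [3.141, 0.001, -3.106]
force: [-0.4, 0.3, -1.1]
width: 42.8
gripper_force: 0.0
blue_saddle_fold 0.92 [671.7  58.  136.6]
blue_saddle_key 0.91 [697.2  58.   87.7]
blue_saddle 0.91 [679.5  58.   86.6]
[[269, 149, 9, 11, 61], [290, 153, 33, 60, 777]]
clock: 35.78
eef_pos: [643.9, 56.8, 126.2]
tool_rot: [3.142, -0.0, -3.105]
force: [-0.1, -0.1, 0.6]
width: 42.4
gripper_force: 0.1
blue_saddle_fold 0.93 [672.9  58.  143.9]
blue_saddle_key 0.75 [705.3  58.   95.6]
blue_saddle 0.65 [683.2  58.   88.8]
[[269, 149, 12, 12, 84], [291, 156, 33, 57, 714]]
```

```bash
python3 -m crank '[[[-0.07,0,0,0],[-0.07,0,0,0],[0,0,0,0],[0,0,0,0]]]'; python3 m2.py; python3 -m crank '[[[-0.07,0,0,0],[-0.07,0,0,0],[0,0,0,0],[0,0,0,0]]]'; python3 m2.py
```

```text
clock: 36.32
eef_pos: [647.3, 56.9, 126.2]
tool_rot: [-3.142, -0.0, -3.105]
force: [-1.6, 0.3, 0.2]
width: 42.6
gripper_force: 0.7
blue_saddle_fold 0.68 [676.8  58.  134.9]
blue_saddle_key 0.73 [711.1  58.   89.7]
blue_saddle 0.66 [687.2  58.   86.9]
[[269, 149, 11, 11, 80], [291, 155, 34, 58, 636]]
clock: 36.85
eef_pos: [651.1, 57.1, 126.3]
tool_rot: [3.142, 0.0, -3.105]
force: [-1.6, -0.7, -0.2]
width: 42.6
gripper_force: 0.7
blue_saddle_fold 0.74 [596.8  58.  148.2]
blue_saddle_key 0.65 [715.7  58.   95.4]
blue_saddle 0.69 [696.5  58.   98.6]
[[269, 149, 11, 11, 79], [293, 155, 34, 58, 680]]
```

```bash
python3 -m crank '[[[0.05,0,0,0],[0.05,0,0,0],[0.1,0,0,0],[0.1,0,0,0],[0.2,0,0,0],[0.4,0,0,0],[0.8,0,0,0],[1,0,-0.5,0],[1,0,-1,0],[1,0,-1,0],[1,0,-1,0],[1,0,-1,0]]]'; python3 -m crank '[[[0.5,0,-0.4,0],[0,0,0,0],[0,0,0,0],[0,0,0,0],[0,0,0,0],[0,0,0,0],[0,0,0,0],[0,0,0,0],[0,0,0,0],[0,0,0,0],[0,0,0,0],[0,0,0,0]]]'; python3 m2.py; python3 meas.py; python3 tilt.py
```

```text
clock: 38.05
eef_pos: [481.6, 50.9, 239.7]
tool_rot: [3.142, -0.0, -3.105]
force: [-0.4, 0.2, 0.2]
width: 42.9
gripper_force: 0.0
clock: 39.05
eef_pos: [471.0, 50.5, 248.8]
tool_rot: [3.142, -0.0, -3.105]
force: [0.3, 0.2, -0.0]
width: 42.6
gripper_force: 0.0
blue_saddle_fold 0.95 [686.7  58.  133.8]
blue_saddle_key 0.63 [705.4  58.   86.7]
blue_saddle 0.89 [684.7  58.   83.1]
[[269, 149, 11, 11, 84], [290, 152, 37, 60, 1116]]
blue_saddle_fold top [131.2 244.9] 0.78 blue_saddle_fold side [163.9 306. ] 0.86 [688.6  63.4 136.8] [2. 2.]
blue_saddle_key side [182.7 314. ] 0.6 
blue_saddle top [142.4 244.8] 0.95 blue_saddle side [182.9 308.4] 0.78 [685.9  60.2  82.4] [9.6 9.6]
top [([229, 124, 36, 14, 433], [245.0, 130.0]), ([421, 128, 76, 52, 2954], [458.0, 154.0])]
side [([269, 149, 11, 11, 83], [274.0, 154.0]), ([290, 152, 37, 60, 1086], [305.0, 174.0])]
39.65 [470.9  50.5 248.8]
blue (1,) [ 6.8178e+02  1.3889e+02 -3.7000e-01] deg -21.2 0.331
blue (0, 1) [ 6.8536e+02  1.3437e+02 -3.5000e-01] deg -20.0 0.711
-0.2 0.873 -0.1 0.973 0 1.061 0.1 1.129 
green (1,) [ 6.8129e+02  1.4847e+02 -3.5000e-01] deg -19.9 0.321
green (0, 1) [ 6.8822e+02  1.4308e+02 -1.0000e-01] deg -5.7 0.467
-0.2 0.545 -0.1 0.468 0 0.565 0.1 0.668
```

```bash
python3 -m crank '[[[0,0,0,0],[0,0,0,0],[0,0,0,0],[0,0,0,0],[0,0,0,0],[0,0,0,0],[0,0,0,0],[0,0,0,0],[0,0,0,0],[0,0,0,0],[0,0,0,0],[0,0,0,0]]]'
python3 - <<'E'
from h import *
a=[ctrl.get_image("side")["img"].astype(int) for _ in range(6)]
print([int((abs(x-a[0])[140:225,280:330].max(2)>40).sum()) for x in a[1:]])
print(ctrl.finish_job())
E
```

```text
clock: 40.85
eef_pos: [470.9, 50.5, 248.8]
tool_rot: [-3.142, -0.0, -3.105]
force: [0.7, 0.3, -0.0]
width: 42.3
gripper_force: 0.0
[0, 0, 0, 0, 0]
the job is handed in; nothing more can be done
None
```

I handed the job in at about 41 s. The padlock stands upright within a few mm of the coaster's centre, and the blue saddle hangs still over the bar in the empty bay, key face outward. The saddle's final hang I judged from camera measurements only, since I had used up my picture views. The green saddle, token box and beech rack were not touched.

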